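# Shut the finds case

## Task

Put the finds away: with your fingertips push the tray fully home into the grey case while its door stands open, then push the door fully shut. Only push: do not grip, lift or pull out the tray or grip the door, do not slam either, and leave the little jar in the tray standing untouched and the things around the case where they are.

Things in the scene. Friction and masses are not known exactly. Their poses are not given: they have to be found in the camera images.
- case: Low grey case fixed to the table, 174 wide (y), 202 deep, 82 high. Origin: table level, centre of the front opening; x points into the case, y to its left. Its 8 mm base board also sticks out 100 mm in front as a sill carrying the tray. Walls and roof 8 mm thick; the roof's front edge is set back 15 mm from the opening. Inner back wall, the tray's stop, at x = 194 mm.
- tray: Loose wooden tray, 150 wide, 190 long, 0.2-0.4 kg, on the base board, 4 mm play each side. Front panel 60 high, 10 thick; other walls 30 high. Origin: bottom edge of the front panel's outer face, mid width, 8 mm above the table; x points into the tray. Starts at x = -80 to -45 mm in the case's frame; fully home, against the back wall, at +4 mm (just behind the opening). Slides with 1-4 N.
- door (a joint): Angle of the white door, rad: 0 shut, grows as it opens outward, 1.57 straight out; starts at 1.45 to 2.0. Panel 172 wide, 12 thick, 10 to 80 mm above the table, 2 mm steel strip on its outer face, no handle. Upright hinge at the case's left side (+y). Stays where left (slight friction; about 1 N at the free edge moves it). Shut, its inner face lies in the plane of the opening.
- door_hinge (a point): Point on the upright hinge axis, at mid thickness and mid height of the door; in the case's frame at (-6, 87, 45) mm. Its axes turn with the door: -y runs along the door to the free edge (173 mm away), -x points out of the outer face.
- door_face (a point): Point on the door's outer face, 125 mm from the hinge axis towards the free edge, 45 mm above the table: a good place to push. Axes as door_hinge: +x is the direction to push in order to shut.
- jar: Small amber jar with black cap, 32 mm diameter, 42 high, 50 g, standing loose in the tray, its centre 30 to 34 mm behind the front panel's outer face. Origin: centre of its underside.
- vase: Small terracotta vase, 68 mm diameter, 80 high, standing beside the case. Origin: centre of its underside.
- cup: Steel cup, 64 mm diameter, 75 high, standing beside the case. Origin: centre of its underside.
- bottle: Clear plastic bottle, 48 mm diameter, 80 high, standing on the left of the case. Origin: centre of its underside.
Mind the look-alikes: they are no part of the job. There is more than one size of the tray; the one meant has the size given above.

How it is judged:
By the outcome, as a careful person would: the job done as asked, in the order asked, and still so for the second after the job is handed in, with the robot touching nothing.
It also fails if it takes over 56 s, if anything falls off the work surface, if the arm or the gripper's body presses on something with over 40 N, if the wrist force passes 120 N, or if a joint passes its speed limit or range.

## Robot

A 6-joint arm with a two-finger parallel gripper is mounted at the origin on the work surface. World frame = base frame: x ahead of the robot, y to its left, z up, the work surface at z = 0. Lengths are in m, angles in rad, forces in N, time in s.
With the tool pointing down it reaches from about 0.35 to 0.775 m from the base axis. Payload 5.5 kg.
Tool frame: the origin (TCP) lies at the very end of the fingers, on their centre line; the grasp point (between the pads) lies 19 mm behind it; z points along the fingers, y is the direction in which the jaws open and shut (so a half turn about z gives the same grasp; the last joint's range is limited). The gripper opens to 85 mm and grips with 20 to 120 N. Pads are 22 mm wide; open, the fingers measure 114 mm over their backs; the gripper's body (76 mm by 85 mm) begins 54 mm behind the grasp point. The pads swing forward as they close: fully open they stand 13 mm farther back than shut.
Start: joints at [-1.489, 0.313, 0.046, 1.304, 0, 1.431], TCP at [0.126, -0.561, 0.231] pointing down, gripper open.
Joint ranges: [-2.76, 2.76], [-0.86, 1.69], [-1.03, 1.26], [-2.2, 2.34], [-1.47, 1.5], [-3.14, 3.14]. Speed limits (rad/s): [2.57, 2.57, 3.14, 3.14, 3.14, 3.14].

## Interface

Orientations are given as a unit quaternion [w, x, y, z].
In Python, from workcell import get_state, vision, workorder, silhouettes, tip_of gives the robot as it stands.
- The arm moves only by the shell command python3 -m inch 'ROWS' [FORCE]. ROWS is JSON, a list of rows, each a list of 7 numbers: the shift along the tool's x, y, z in cm, then the turn, a rotation vector about the tool's x, y, z in degrees, then the finger opening in cm, from 0 to 8.54. In form: [[dx, dy, dz, rx, ry, rz, hand], ...]. A call has 1 to 5 rows; each row shifts and turns the commanded pose from where the row before left it, along the tool's axes as they then stand; what a row does not reach is not made up. A row lasts 1/10 s, in which the tool goes at most 50 mm and 8.59 degrees, less where a joint would pass 70% of its speed; a pose out of reach is approached as far as the arm can. A call with a gripper value outside its range is refused whole. The fingers move at their own pace and stop on an object; FORCE is the grip in N (left out, the last holds). Time passes only in rows, so rows that do not move let the fingers close. It gives the time, the measured TCP pose, the force and the opening at its end, in the units of the state.
- get_state(): the state, without advancing time (a new reading comes with each control period).
- vision.read_camera(name): name is "side" or "top" or "wrist"; returns a dict with "pixels" (420x560x3 uint8, red, green, blue), "depth" (420x560 float32, m along the optical axis (not along the pixel's ray), 0 where there is no reading), "mtx" (3x3 intrinsics, pixels), "T" (4x4, takes a point from camera to world coordinates); the wrist camera has in their place "tool_from_camera" (4x4, takes a point from camera to tool coordinates, whose origin is the TCP and whose axes are the flange's). Camera axes: x right, y up, looking along -z (the intrinsics and any distortion apply to the point x, -y, -z); pixel columns grow to the right and rows downward; lengths in m; the calibration is good to about 2 mm. A picture is of the moment at which its call begins: read the wrist's pose just before it.
- workorder.hand_in(): hands the job in, once; it reports no verdict.
Trained networks look in a picture, given as the dict that the camera call returned (one of the last four; its "shot" number tells which), for a name from the list of things; names that differ only in an ending like _2 or _b are one class to them, and where a whole thing is asked for, a point or a joint stands for the part that bears it (a point fixed in the world has none). Each returns a list of dicts, best first, with "confidence" (0 to 1); they miss things now and then, are a little off and sometimes report something else, mostly with a low value. They report only what shows in the picture. A call takes as long as a camera call. They do not tell look-alikes from the thing itself.
- silhouettes(picture, label): "mask" (420x560 bool, what is visible of it) and "location" ([column, row] in pixels, amid what is visible of it).
- tip_of(picture, label): "location" ([column, row] in pixels: a listed point, or the origin of a listed thing).
The state is a dict: "clock": time; "joint_pos": joint angles; "qvel": joint speeds; "tau": joint torques, N m; "tcp_pos": TCP position; "orientation": TCP orientation; "wrist_force": force on the tool from outside, world axes, zero at the start; "ft_torque": the same for the moment, N m; "finger_gap": finger opening in m.
Only numpy, scipy, OpenCV 4.12 (cv2) and the standard library are available. Lean on these libraries where they do the work, as an engineer would, in place of code of your own. Each camera call takes 0.05 s, during which the arm holds its last target.

## Working session

There is one attempt and no reset: what is moved stays moved. The work goes in short steps, Python scripts to look and compute and a shell command to move; the robot and the scene stay as the last step left them, time stands still between calls to the robot, and variables do not carry over. Pictures are saved under pics/ and viewed, and the job is handed in when it is done.

```bash
ls; mkdir -p pics; python3 - <<'E'
from workcell import get_state, vision, workorder, silhouettes, tip_of
import cv2
print(get_state())
for n in ("top","side"):
    p=vision.read_camera(n)
    cv2.imwrite(f"pics/{n}0.png",p["pixels"][:,:,::-1])
    print(n,p["mtx"],p["T"])
    for l in ("case","tray","door","door_hinge","door_face","jar","vase","cup","bottle"):
        print(l,[(round(d["confidence"],2),[round(float(x)) for x in d["location"]]) for d in tip_of(p,l)][:4])
E
```

```text
pics
{'clock': 0.0, 'joint_pos': array([-1.48857324e+00,  3.14021237e-01,  4.49849951e-02,  1.30360190e+00,
       -8.92761166e-06,  1.43118477e+00]), 'qvel': array([-0.00201025,  0.00051757, -0.00134882, -0.00115303, -0.00066329,
        0.00033745]), 'tau': array([ 8.41819256e-04, -4.80625820e+01,  2.98535407e+01,  1.94820645e-02,
       -1.31517286e-04, -1.33769475e-05]), 'tcp_pos': array([ 0.12645056, -0.56040145,  0.23039948]), 'orientation': array([-9.20654657e-04,  9.93854556e-01,  1.10689990e-01,  2.19590876e-05]), 'wrist_force': array([-0.3101319 ,  1.04524731, -0.83074977]), 'ft_torque': array([ 0.0355902 ,  0.02508499, -0.01353677]), 'finger_gap': 0.08562623602795842}
top [[475.78479916   0.         280.57458791]
 [  0.         475.78479916 207.75846481]
 [  0.           0.           1.        ]] [[-0.02766698  0.99786995 -0.05907712  0.51608928]
 [-0.99948984 -0.02667176  0.01756896 -0.00925993]
 [ 0.01595584  0.05953306  0.99809881  0.94214607]
 [ 0.          0.          0.          1.        ]]
case [(0.61, [252, 196]), (0.44, [211, 190])]
tray [(0.9, [258, 220]), (0.88, [144, 266]), (0.75, [431, 162])]Traceback (most recent call last):
  File "<stdin>", line 9, in <module>
ValueError: it knows: bottle, case, cup, door_face, door_hinge, jar, tray, vase
```

```bash
cat > h.py <<'E'
from workcell import get_state, vision, workorder, silhouettes, tip_of
import cv2, numpy as np
def world(p,pts_px,T=None):
    T=p["T"] if T is None else T
    out=[]
    for c,r in pts_px:
        d=p["depth"][int(round(r)),int(round(c))]
        K=p["mtx"]; v=np.array([(c-K[0,2])/K[0,0]*d,-(r-K[1,2])/K[1,1]*d,-d,1])
        out.append((T@v)[:3])
    return np.array(out)
def cloud(p,T=None):
    T=p["T"] if T is None else T
    K=p["mtx"];d=p["depth"];r,c=np.mgrid[:420,:560]
    v=np.stack([(c-K[0,2])/K[0,0]*d,-(r-K[1,2])/K[1,1]*d,-d,np.ones_like(d)],-1)
    return (v@T.T)[...,:3]
def px(p,X,T=None):
    T=p["T"] if T is None else T
    v=np.linalg.inv(T)@np.r_[X,1]; K=p["mtx"]
    return K[0,0]*v[0]/-v[2]+K[0,2], K[1,1]*-v[1]/-v[2]+K[1,2]
E
python3 - <<'E'
from h import *
for n in ("top","side"):
    p=vision.read_camera(n)
    cv2.imwrite(f"pics/{n}1.png",p["pixels"][:,:,::-1])
    np.savez(f"pics/{n}1.npz",**{k:v for k,v in p.items()})
    print(n,p.keys(),p["T"].round(3).tolist())
    for l in ("case","tray","door_hinge","door_face","jar","vase","cup","bottle"):
        for d in tip_of(p,l)[:4]:
            print(l,round(d["confidence"],2),np.round(d["location"]),world(p,[d["location"]]).round(3).tolist())
E
```

```text
top dict_keys(['pixels', 'depth', 'mtx', 'T', 'shot']) [[-0.028, 0.998, -0.059, 0.516], [-0.999, -0.027, 0.018, -0.009], [0.016, 0.06, 0.998, 0.942], [0.0, 0.0, 0.0, 1.0]]
case 0.76 [254. 193.] [[0.602, 0.025, 0.011]]
tray 0.95 [432. 163.] [[0.648, -0.317, 0.044]]
tray 0.91 [255. 222.] [[0.545, 0.025, 0.008]]
tray 0.68 [144. 266.] [[0.464, 0.244, 0.002]]
door_hinge 0.95 [212. 190.] [[0.603, 0.1, 0.081]]
door_face 0.58 [202. 258.] [[0.477, 0.131, -0.002]]
jar 0.56 [243. 204.] [[0.577, 0.045, 0.052]]
vase 0.88 [336. 262.] [[0.466, -0.122, 0.08]]
vase 0.5 [240. 205.] [[0.576, 0.05, 0.055]]
vase 0.33 [256. 192.] [[0.603, 0.022, 0.011]]
cup 0.69 [345. 177.] [[0.63, -0.154, 0.007]]
cup 0.43 [205. 259.] [[0.478, 0.113, 0.081]]
bottle 0.89 [180. 147.] [[0.687, 0.161, 0.056]]
side dict_keys(['pixels', 'depth', 'mtx', 'T', 'shot']) [[-0.98, 0.144, -0.139, 0.416], [-0.2, -0.761, 0.617, 0.636], [-0.017, 0.632, 0.774, 0.882], [0.0, 0.0, 0.0, 1.0]]
case 0.88 [247. 241.] [[0.609, 0.021, 0.011]]
case 0.56 [236. 265.] [[0.605, 0.11, 0.058]]
case 0.42 [183. 305.] [[0.684, 0.196, 0.034]]
tray 0.95 [278. 246.] [[0.545, 0.019, 0.007]]
tray 0.72 [301. 364.] [[0.458, 0.269, 0.042]]
tray 0.72 [265. 129.] [[0.644, -0.316, 0.007]]
door_hinge 0.67 [232. 265.] [[0.615, 0.103, 0.044]]
door_face 0.93 [300. 285.] [[0.485, 0.118, 0.039]]
jar 0.8 [257. 255.] [[0.577, 0.064, 0.032]]
vase 0.86 [326. 199.] [[0.466, -0.106, 0.026]]
vase 0.5 [247. 242.] [[0.608, 0.022, 0.011]]
cup 0.86 [258. 180.] [[0.619, -0.132, 0.029]]
bottle 0.83 [183. 304.] [[0.683, 0.197, 0.037]]
```

View pics/top0.png

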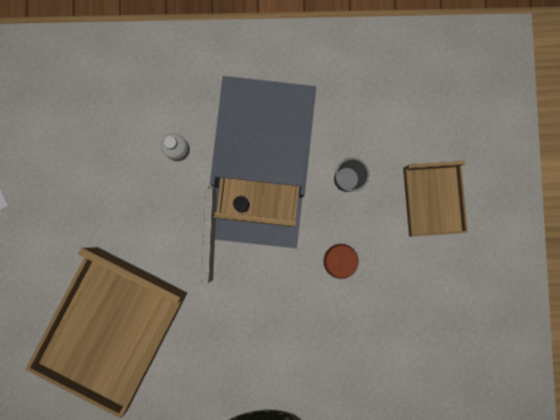

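```bash
python3 - <<'E'
import cv2
a=cv2.imread("pics/top1.png")[60:300,150:380]; cv2.imwrite("pics/topz.png",cv2.convertScaleAbs(cv2.resize(a,None,fx=2.5,fy=2.5,interpolation=cv2.INTER_CUBIC),alpha=1.6))
a=cv2.imread("pics/side1.png")[100:400,130:400]; cv2.imwrite("pics/sidez.png",cv2.convertScaleAbs(cv2.resize(a,None,fx=2,fy=2,interpolation=cv2.INTER_CUBIC),alpha=1.6))
E
```

```text
(no output)
```

View pics/topz.png

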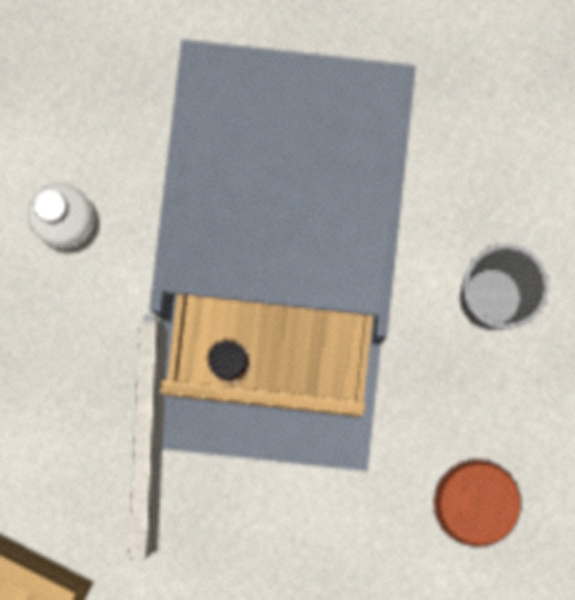

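View pics/sidez.png

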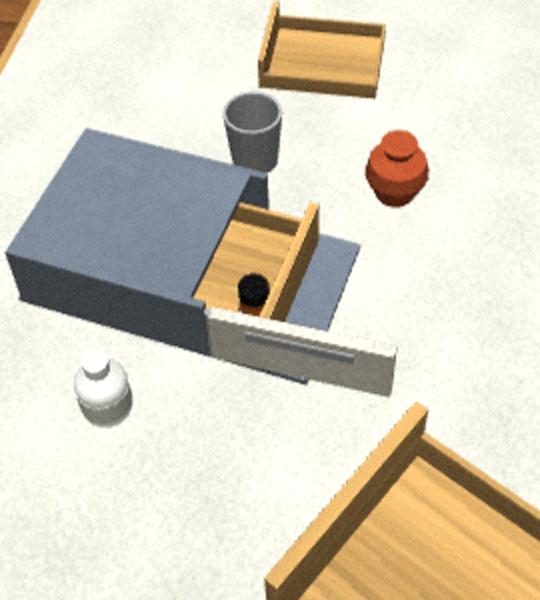

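```bash
python3 - <<'E'
from h import *
for n in ("top","side"):
    p=dict(np.load(f"pics/{n}1.npz")); P=cloud(p)
    X,Y,Z=P[...,0],P[...,1],P[...,2]; v=p["depth"]>0
    m=v&(X>.55)&(X<.9)&(Y>-.1)&(Y<.14)&(Z>.068)&(Z<.095)
    hsv=cv2.cvtColor(p["pixels"],cv2.COLOR_RGB2HSV)
    grey=m&(X>.6)&(hsv[...,0]>95)&(hsv[...,1]>35)
    r=cv2.minAreaRect(P[grey][:,:2].astype(np.float32)*1000); print(n,"roof",r,cv2.boxPoints(r).round(0).tolist(),np.median(Z[grey]))
    wood=v&(X>.48)&(X<.6)&(Y>-.09)&(Y<.11)&(Z>.055)&(Z<.075)&(hsv[...,0]<25)&(hsv[...,1]>60)
    q=P[wood][:,:2].astype(np.float32)*1000
    r=cv2.minAreaRect(q); print("panel",r,cv2.boxPoints(r).round(0).tolist(),wood.sum(),np.median(Z[wood]))
    d=v&(X>.42)&(X<.61)&(Y>.085)&(Y<.17)&(Z>.07)&(Z<.09)
    q=P[d][:,:2].astype(np.float32)*1000
    r=cv2.minAreaRect(q); print("door",r,cv2.boxPoints(r).round(0).tolist(),d.sum(),np.median(Z[d]))
    s=v&(X>.45)&(X<.62)&(Y>-.09)&(Y<.11)&(Z>.0)&(Z<.016)&(hsv[...,0]>95)&(hsv[...,1]>35)
    r=cv2.minAreaRect(P[s][:,:2].astype(np.float32)*1000); print("sill",r,cv2.boxPoints(r).round(0).tolist())
    j=v&(X>.54)&(X<.62)&(Y>.02)&(Y<.08)&(Z>.035)&(Z<.07)&(p["pixels"].max(-1)<40)
    print("jar",P[j].mean(0),P[j].min(0),P[j].max(0))
    for l,(a,b) in dict(vase=(.466,-.115),cup=(.63,-.14),bottle=(.685,.175)).items():
        k=v&(np.hypot(X-a,Y-b)<.05)&(Z>.015); print(l,P[k].min(0).round(3),P[k].max(0).round(3))
E
```

```text
top roof ((725.6038818359375, 82.05673217773438), (4.051492691040039, 167.19578552246094), 81.21710968017578) [[643.0, 93.0], [808.0, 67.0], [809.0, 71.0], [643.0, 97.0]] 0.08265653057485733
panel ((566.5686645507812, 21.14826202392578), (149.71173095703125, 44.48258590698242), 82.17115783691406) [[534.0, -50.0], [578.0, -56.0], [599.0, 92.0], [555.0, 98.0]] 465 0.06814203923384743
door ((523.0074462890625, 104.66376495361328), (28.471426010131836, 173.03675842285156), 83.86206817626953) [[435.0, 100.0], [608.0, 81.0], [611.0, 110.0], [439.0, 128.0]] 708 0.08017399901499078
sill ((0.0, 0.0), (0.0, 0.0), 0.0) [[0.0, 0.0], [0.0, 0.0], [0.0, 0.0], [0.0, 0.0]]
jar [0.57801449 0.04903384 0.05405204] [0.56461529 0.03571342 0.039796  ] [0.59095796 0.06199171 0.05807771]
vase [ 0.433 -0.164  0.033] [ 0.5   -0.102  0.085]
cup [ 0.595 -0.189  0.016] [ 0.658 -0.126  0.08 ]
bottle [0.669 0.15  0.016] [0.716 0.198 0.084]
side roof ((704.069091796875, 4.7100067138671875), (176.91038513183594, 202.80503845214844), 82.5302963256836) [[592.0, -70.0], [793.0, -96.0], [816.0, 79.0], [615.0, 106.0]] 0.08247944627644943
panel ((567.4086303710938, 19.61632537841797), (144.9491729736328, 45.72505569458008), 81.927490234375) [[535.0, -49.0], [580.0, -55.0], [600.0, 88.0], [555.0, 95.0]] 421 0.06778835103542813
door ((522.9078369140625, 104.72701263427734), (29.752769470214844, 173.33322143554688), 84.85990905761719) [[435.0, 98.0], [608.0, 82.0], [611.0, 112.0], [438.0, 127.0]] 833 0.07947000210276711
sill ((540.2354125976562, 35.27772521972656), (194.81564331054688, 75.407470703125), 62.31346893310547) [[462.0, -33.0], [528.0, -68.0], [619.0, 104.0], [552.0, 139.0]]
jar [0.58014188 0.05464135 0.05200016] [0.5665796  0.03772116 0.03511913] [0.59421639 0.06673617 0.05820961]
vase [ 0.435 -0.159  0.015] [ 0.499 -0.101  0.085]
cup [ 0.596 -0.189  0.015] [ 0.658 -0.124  0.079]
bottle [0.67  0.15  0.015] [0.717 0.2   0.083]
```

```bash
python3 - <<'E'
from h import *
yaw=np.deg2rad(-7.8);R=np.array([[np.cos(yaw),-np.sin(yaw)],[np.sin(yaw),np.cos(yaw)]])
o=np.array([.6035,.018])
for n in ("top","side"):
    p=dict(np.load(f"pics/{n}1.npz")); P=cloud(p); v=p["depth"]>0
    C=P.copy(); C[...,:2]=(P[...,:2]-o)@R
    X,Y,Z=C[...,0],C[...,1],C[...,2]
    hsv=cv2.cvtColor(p["pixels"],cv2.COLOR_RGB2HSV)
    roof=v&(abs(Z-.0825)<.004)&(X>-.02)&(X<.23)&(abs(Y)<.12)&~((X<0.02)&(Y>.07))
    q=lambda a:np.percentile(a,[1,50,99]).round(4)
    print(n,"roof x",q(X[roof]),"y",q(Y[roof]))
    pan=v&(abs(Z-.067)<.004)&(X>-.08)&(X<-.02)&(abs(Y)<.078)&(hsv[...,1]>60)&(hsv[...,0]<25)
    print("panel x",q(X[pan]),q(Y[pan]))
    # panel front edge vs y
    for a in (-.06,-.03,0,.03,.06):
        k=pan&(abs(Y-a)<.012); print("  ",a,np.percentile(X[k],[3,50]).round(4))
    d=v&(abs(Z-.08)<.003)&(X<-.015)&(X>-.22)&(Y>.055)&(Y<.14)
    for a in np.arange(-.17,-.02,.03):
        k=d&(abs(X-a)<.01); print("  door",a.round(2),np.percentile(Y[k],[3,50,97]).round(4),k.sum())
    print("door x",q(X[d]))
    jar=v&(X>-.06)&(X<0)&(abs(Y-.03)<.03)&(p["pixels"].max(-1)<40)&(abs(Z-.057)<.006); print("jar",q(X[jar]),q(Y[jar]),q(Z[jar]))
    w=v&(P[...,0]<.6)&(P[...,1]>.14)&(Z>.02); t=P[w]; i=np.argsort(t[:,1])[:20]; print("bigtray near",t[i].mean(0).round(3))
E
```

```text
top roof x [0.015  0.1066 0.1993] y [-0.0856 -0.0008  0.0849]
panel x [-0.0592 -0.0543 -0.0493] [-0.075  -0.0026  0.071 ]
   -0.06 [-0.0592 -0.0544]
   -0.03 [-0.0589 -0.0542]
   0 [-0.0589 -0.0543]
   0.03 [-0.0588 -0.0544]
   0.06 [-0.059  -0.0541]
  door -0.17 [0.0684 0.0746 0.0805] 70
  door -0.14 [0.0715 0.0768 0.0824] 71
  door -0.11 [0.0736 0.0788 0.0847] 69
  door -0.08 [0.0753 0.0813 0.0871] 74
  door -0.05 [0.0775 0.0834 0.0891] 74
  door -0.02 [0.0794 0.085  0.0905] 52
door x [-0.2167 -0.1112 -0.0174]
jar [-0.0414 -0.029  -0.0169] [0.0147 0.0278 0.0405] [0.0514 0.0545 0.0577]
bigtray near [0.411 0.162 0.052]
side roof x [0.0151 0.1052 0.2005] y [-0.0856  0.0061  0.0864]
panel x [-0.0585 -0.0536 -0.0482] [-0.0738  0.0013  0.0677]
   -0.06 [-0.058  -0.0543]
   -0.03 [-0.0584 -0.054 ]
   0 [-0.0583 -0.0532]
   0.03 [-0.0583 -0.0536]
   0.06 [-0.0583 -0.0536]
  door -0.17 [0.0691 0.076  0.0823] 64
  door -0.14 [0.071  0.0782 0.0834] 73
  door -0.11 [0.0734 0.0797 0.0855] 68
  door -0.08 [0.0758 0.0827 0.0879] 70
  door -0.05 [0.0777 0.084  0.0901] 70
  door -0.02 [0.0803 0.0866 0.0921] 48
door x [-0.2169 -0.1126 -0.0169]
jar [-0.0406 -0.027  -0.0141] [0.0171 0.031  0.0436] [0.0513 0.0542 0.0575]
bigtray near [0.41  0.166 0.076]
```

```bash
python3 -m inch '[[0,0,0,0,0,-8,4],[0,0,0,0,0,-8,4],[0,0,0,0,0,-8,4],[0,0,0,0,0,-8,4],[0,0,0,0,0,-8,4]]'
```

```text
clock: 1.55
tcp_pos: [0.1265, -0.561, 0.2313]
orientation: [0.0, 0.895, 0.447, -0.0]
wrist_force: [-0.2, -0.1, -0.0]
finger_gap: 0.0402
```

```bash
for i in 1 2 ; do :; done; python3 -m inch '[[0,0,0,0,0,-8,4],[0,0,0,0,0,-8,4],[0,0,0,0,0,-8,4],[0,0,0,0,0,-8,4],[0,0,0,0,0,-8,4]]'; python3 -m inch '[[0,0,0,0,0,-8,4],[0,0,0,0,0,-8,4],[0,0,0,0,0,-8,4],[0,0,0,0,0,-8,4],[0,0,0,0,0,-8,4]]'; python3 -m inch '[[0,0,0,0,0,-8,4],[0,0,0,0,0,-8,4],[0,0,0,0,0,-8,4],[0,0,0,0,0,-8,4],[0,0,0,0,0,-7,4]]'
```

```text
clock: 2.05
tcp_pos: [0.1265, -0.561, 0.2313]
orientation: [0.0, 0.688, 0.726, -0.0]
wrist_force: [-0.4, -0.3, 0.3]
finger_gap: 0.0401
clock: 2.55
tcp_pos: [0.1265, -0.5609, 0.2313]
orientation: [0.0, 0.398, 0.917, -0.0]
wrist_force: [-0.2, -0.3, -0.2]
finger_gap: 0.0395
clock: 3.05
tcp_pos: [0.1265, -0.5609, 0.2313]
orientation: [0.0, 0.07, 0.998, -0.0]
wrist_force: [0.3, -0.0, 0.8]
finger_gap: 0.0405
```

```bash
python3 -m inch '[[-1.8,4,0,0,0,0,4],[-1.8,4,0,0,0,0,4],[-1.8,4,0,0,0,0,4],[-1.8,4,0,0,0,0,4],[-1.8,4,0,0,0,0,4]]'; python3 -m inch '[[-1.8,4,0,0,0,0,4],[-1.8,4,0,0,0,0,4],[-1.8,4,0,0,0,0,4],[-1.8,4,0,0,0,0,4],[-1.8,4,0,0,0,0,4]]'
```

```text
clock: 3.55
tcp_pos: [0.245, -0.3746, 0.2314]
orientation: [0.0, 0.073, 0.997, -0.0]
wrist_force: [1.2, -0.0, -0.4]
finger_gap: 0.0401
clock: 4.05
tcp_pos: [0.363, -0.1896, 0.2316]
orientation: [0.0, 0.072, 0.997, -0.0]
wrist_force: [1.1, -1.8, 0.3]
finger_gap: 0.0402
```

```bash
python3 -m inch '[[-1.75,4,0,0,0,0,4],[-1.75,4,0,0,0,0,4],[-1.75,4,0,0,0,0,4],[-1.75,4,0,0,0,0,4],[-1.75,4,0,0,0,0,4]]'; python3 -m inch '[[-0.9,2,0,0,0,0,4],[-0.5,1,0,0,0,0,4],[0,0,0,0,0,0,4]]'
python3 - <<'E'
from h import *
s=get_state();print(s["tcp_pos"],s["orientation"],s["joint_pos"])
p=vision.read_camera("top");cv2.imwrite("pics/top2.png",cv2.convertScaleAbs(p["pixels"][:,:,::-1],alpha=1.5))
p=vision.read_camera("side");cv2.imwrite("pics/side2.png",cv2.convertScaleAbs(p["pixels"][:,:,::-1],alpha=1.5))
E
```

```text
clock: 4.55
tcp_pos: [0.4785, -0.004, 0.2316]
orientation: [0.0, 0.072, 0.997, -0.0]
wrist_force: [1.4, -0.6, -0.1]
finger_gap: 0.0397
clock: 4.85
tcp_pos: [0.4963, 0.0226, 0.2311]
orientation: [-0.0, 0.071, 0.997, -0.0]
wrist_force: [0.2, -1.0, 0.1]
finger_gap: 0.0403
[0.49625599 0.02259232 0.2310888 ] [-1.04220161e-04  7.13297190e-02  9.97452781e-01 -9.79960420e-05] [-1.16124931e-01  1.62032681e-01 -1.50788639e-01  1.25817447e+00
 -2.05117390e-04  2.66557799e-02]
```

View pics/side2.png

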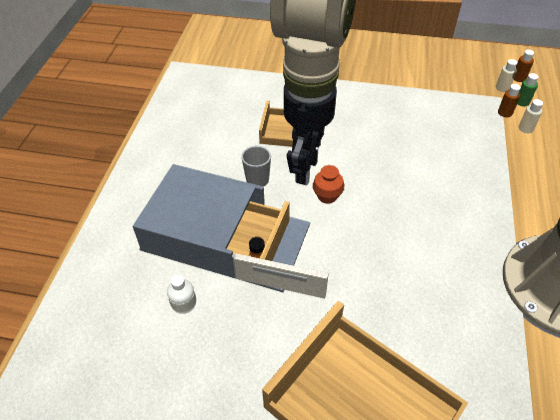

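```bash
python3 -m inch '[[0,0.9,4,0,0,0,4],[0,0,4,0,0,0,4],[0,0,4,0,0,0,4],[0,0,4,0,0,0,4],[0,0,2.3,0,0,0,4]]'; python3 -m inch '[[0,0,1,0,0,0,4],[0,0,0,0,0,0,4],[-1,0,0,0,0,0,4],[-1,0,0,0,0,0,4],[0,0,0,0,0,0,4]]'
python3 - <<'E'
from h import *
p=vision.read_camera("side");cv2.imwrite("pics/side3.png",cv2.convertScaleAbs(cv2.resize(p["pixels"][120:330,130:410,::-1],None,fx=2.5,fy=2.5),alpha=1.5))
print(get_state()["wrist_force"])
E
```

```text
clock: 5.45
tcp_pos: [0.4946, 0.0293, 0.0456]
orientation: [-0.002, 0.074, 0.997, -0.0]
wrist_force: [0.6, 0.1, 0.2]
finger_gap: 0.0395
clock: 5.95
tcp_pos: [0.5207, 0.0272, 0.0401]
orientation: [0.003, 0.072, 0.997, -0.0]
wrist_force: [-0.6, 0.1, 0.4]
finger_gap: 0.0401
[-0.23184404  0.6532425  -0.03855652]
```

View pics/side3.png

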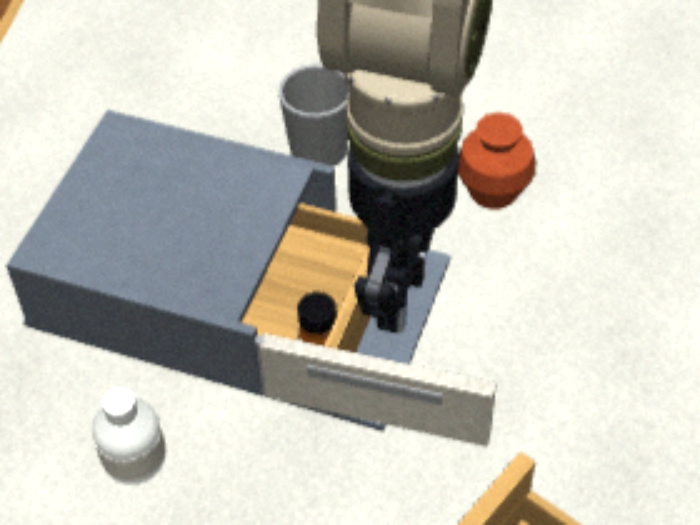

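```bash
python3 -m inch '[[-0.3,0,0,0,0,0,4],[-0.3,0,0,0,0,0,4],[-0.3,0,0,0,0,0,4],[-0.3,0,0,0,0,0,4],[-0.3,0,0,0,0,0,4]]';python3 -m inch '[[-0.3,0,0,0,0,0,4],[-0.3,0,0,0,0,0,4],[-0.3,0,0,0,0,0,4],[-0.3,0,0,0,0,0,4],[-0.3,0,0,0,0,0,4]]'
python3 - <<'E'
from h import *
p=vision.read_camera("side");cv2.imwrite("pics/side4.png",cv2.convertScaleAbs(cv2.resize(p["pixels"][120:330,130:410,::-1],None,fx=2.5,fy=2.5),alpha=1.5))
print(get_state()["wrist_force"])
E
```

```text
clock: 6.5
tcp_pos: [0.532, 0.0257, 0.0382]
orientation: [-0.0, 0.072, 0.997, -0.0]
wrist_force: [0.5, 0.9, -0.1]
finger_gap: 0.0401
clock: 7.0
tcp_pos: [0.5466, 0.0235, 0.038]
orientation: [-0.0, 0.072, 0.997, -0.0]
wrist_force: [-1.5, -0.3, -0.9]
finger_gap: 0.0398
[-0.19558043  0.44307806 -1.70429273]
```

View pics/side4.png

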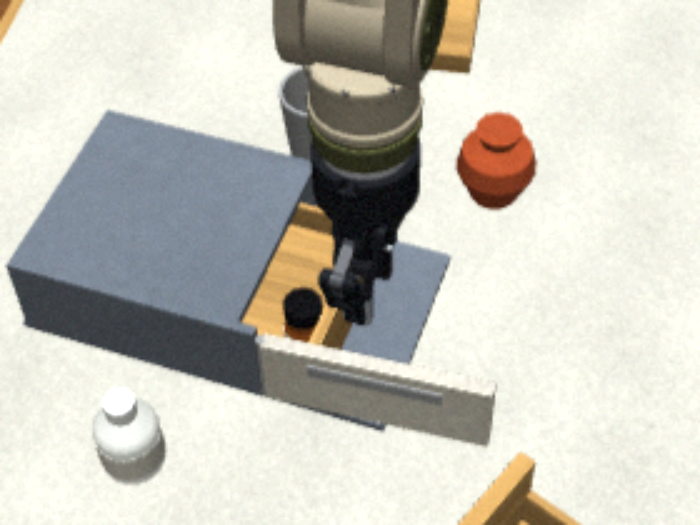

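```bash
python3 -m inch '[[-0.3,0,0,0,0,0,4],[-0.3,0,0,0,0,0,4],[-0.3,0,0,0,0,0,4],[-0.3,0,0,0,0,0,4],[-0.3,0,0,0,0,0,4]]';python3 -m inch '[[-0.3,0,0,0,0,0,4],[-0.3,0,0,0,0,0,4],[-0.3,0,0,0,0,0,4],[-0.3,0,0,0,0,0,4],[-0.3,0,0,0,0,0,4]]'
python3 - <<'E'
from h import *
p=vision.read_camera("side");cv2.imwrite("pics/side5.png",cv2.convertScaleAbs(cv2.resize(p["pixels"][120:330,130:410,::-1],None,fx=2.5,fy=2.5),alpha=1.5))
E
```

```text
clock: 7.55
tcp_pos: [0.5619, 0.0213, 0.0382]
orientation: [0.0, 0.072, 0.997, -0.0]
wrist_force: [-1.7, -0.2, -0.7]
finger_gap: 0.0395
clock: 8.05
tcp_pos: [0.5766, 0.0192, 0.0383]
orientation: [-0.0, 0.072, 0.997, -0.0]
wrist_force: [-1.0, 0.1, -1.4]
finger_gap: 0.04
```

View pics/side5.png

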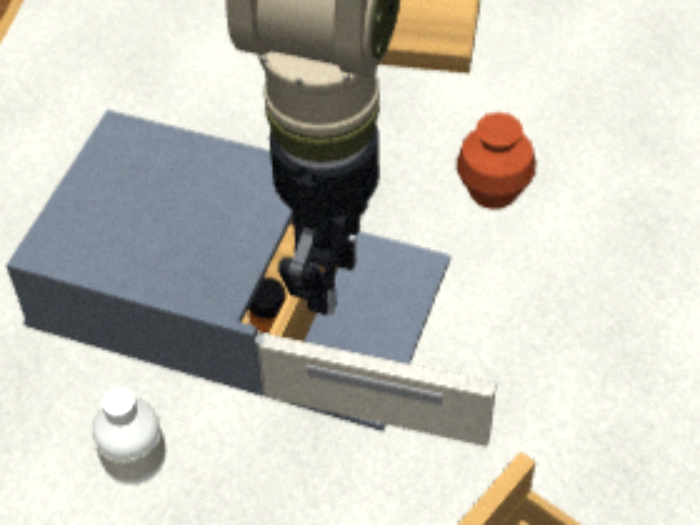

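```bash
python3 -m inch '[[-0.3,0,0,0,0,0,4],[-0.3,0,0,0,0,0,4],[-0.3,0,0,0,0,0,4],[-0.2,0,0,0,0,0,4],[-0.2,0,0,0,0,0,4]]';python3 -m inch '[[-0.15,0,0,0,0,0,4],[-0.15,0,0,0,0,0,4],[-0.1,0,0,0,0,0,4],[-0.1,0,0,0,0,0,4]]'
```

```text
clock: 8.6
tcp_pos: [0.5891, 0.0174, 0.0384]
orientation: [-0.0, 0.072, 0.997, -0.0]
wrist_force: [-4.3, 0.8, 2.9]
finger_gap: 0.0401
clock: 9.0
tcp_pos: [0.594, 0.0167, 0.0384]
orientation: [-0.0, 0.072, 0.997, -0.0]
wrist_force: [-5.0, 0.2, 3.6]
finger_gap: 0.0397
```

```bash
python3 - <<'E'
from h import *
p=vision.read_camera("side");a=cv2.convertScaleAbs(cv2.resize(p["pixels"][170:290,190:350,::-1],None,fx=3.5,fy=3.5,interpolation=cv2.INTER_CUBIC),alpha=1.7)
p=vision.read_camera("wrist");b=cv2.convertScaleAbs(p["pixels"][:,:,::-1],alpha=1.7)
cv2.imwrite("pics/s6.png",a);cv2.imwrite("pics/w6.png",b)
E
```

```text
(no output)
```

View pics/s6.png

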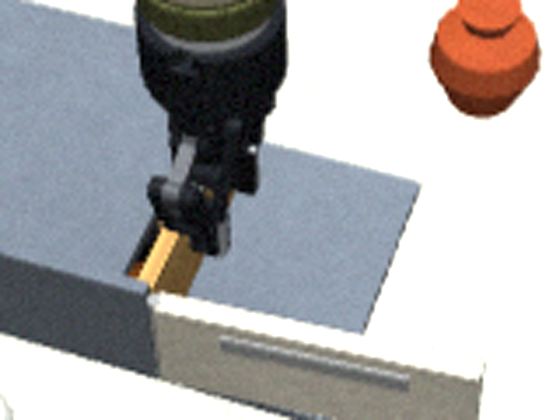

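View pics/w6.png

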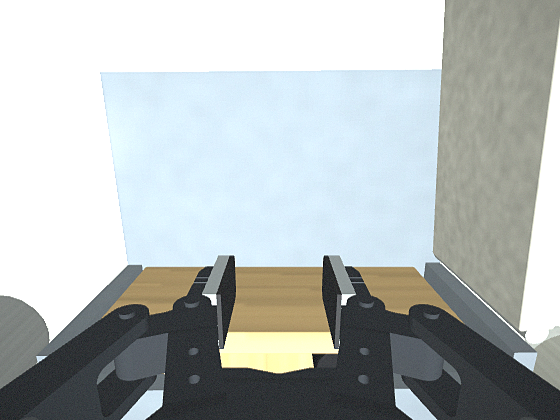

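```bash
python3 -m inch '[[-0.1,0,0,0,0,0,4],[-0.05,0,0,0,0,0,4]]';python3 -m inch '[[-0.1,0,0,0,0,0,4],[0,0,0,0,0,0,4]]'; python3 -c "
from h import *
s=get_state();print(s['wrist_force'],s['ft_torque'],s['tcp_pos'])"
```

```text
clock: 9.3
tcp_pos: [0.5956, 0.0164, 0.0383]
orientation: [-0.0, 0.072, 0.997, -0.0]
wrist_force: [-4.9, 0.4, 4.2]
finger_gap: 0.0397
clock: 9.5
tcp_pos: [0.5963, 0.0163, 0.0382]
orientation: [-0.0, 0.072, 0.997, -0.0]
wrist_force: [-4.9, 0.3, 5.0]
finger_gap: 0.0398
[-4.87644024  0.28088562  5.03755833] [ 0.13714639  1.00337153 -0.03194741] [0.5962759  0.01628341 0.03824628]
```

```bash
python3 -m inch '[[0.3,0,0,0,0,0,4],[0.5,0,0,0,0,0,4],[0.5,0,0,0,0,0,4],[0.5,0,0,0,0,0,4],[1,0,0,0,0,0,4]]';python3 -m inch '[[3,0,0,0,0,0,4],[3,0,0,0,0,0,4],[0,0,0,0,0,0,4]]'; python3 - <<'E'
from h import *
s=get_state();print(s['wrist_force'],s['tcp_pos'])
p=vision.read_camera("side");a=cv2.convertScaleAbs(cv2.resize(p["pixels"][170:290,190:350,::-1],None,fx=3.5,fy=3.5,interpolation=cv2.INTER_CUBIC),alpha=1.7)
P=cloud(p);yaw=np.deg2rad(-7.8);R=np.array([[np.cos(yaw),-np.sin(yaw)],[np.sin(yaw),np.cos(yaw)]])
C=P.copy();C[...,:2]=(P[...,:2]-[.6035,.018])@R
hsv=cv2.cvtColor(p["pixels"],cv2.COLOR_RGB2HSV)
pan=(p["depth"]>0)&(abs(C[...,2]-.067)<.004)&(C[...,0]>-.05)&(C[...,0]<.02)&(abs(C[...,1])<.078)&(hsv[...,1]>60)&(hsv[...,0]<25)
print(pan.sum())
for y in (-.06,-.03,0,.03,.06):
    k=pan&(abs(C[...,1]-y)<.015)
    if k.sum()>5: print(y,np.percentile(C[k][:,0],[3,50,97]).round(4),np.percentile(C[k][:,2],[3,97]).round(4))
p=vision.read_camera("wrist");b=cv2.convertScaleAbs(p["pixels"][:,:,::-1],alpha=1)
cv2.imwrite("pics/s7.png",a);cv2.imwrite("pics/w7.png",b)
E
```

```text
clock: 10.0
tcp_pos: [0.5691, 0.0202, 0.0384]
orientation: [0.001, 0.072, 0.997, -0.0]
wrist_force: [-0.6, 0.6, -0.2]
finger_gap: 0.0402
clock: 10.3
tcp_pos: [0.5036, 0.0299, 0.0374]
orientation: [-0.003, 0.072, 0.997, 0.0]
wrist_force: [-0.2, -0.1, -0.6]
finger_gap: 0.0397
[-0.216602   -0.09185312 -0.61879095] [0.50358124 0.02994497 0.03735697]
339
-0.06 [0.0029 0.0071 0.0127] [0.0647 0.0699]
-0.03 [0.0029 0.0077 0.0129] [0.0643 0.0703]
0 [0.0033 0.0078 0.0133] [0.0646 0.0707]
0.03 [0.0034 0.0081 0.0132] [0.0642 0.0704]
0.06 [0.0037 0.008  0.0135] [0.0642 0.0706]
```

View pics/s7.png

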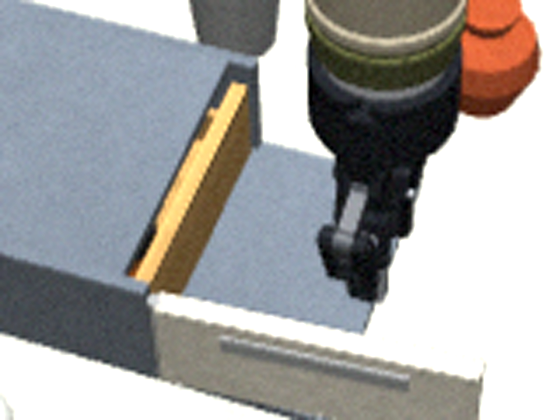

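View pics/w7.png

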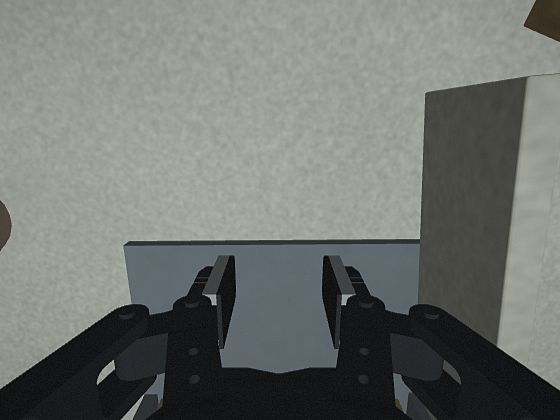

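```bash
python3 -m inch '[[-2,0,-0.7,0,0,0,4],[-2,0,0,0,0,0,4],[-2,0,0,0,0,0,4],[-1,0,0,0,0,0,4],[-0.5,0,0,0,0,0,4]]';python3 -m inch '[[-0.3,0,0,0,0,0,4],[-0.3,0,0,0,0,0,4],[-0.3,0,0,0,0,0,4],[-0.2,0,0,0,0,0,4],[-0.2,0,0,0,0,0,4]]';python3 -m inch '[[-0.1,0,0,0,0,0,4],[-0.1,0,0,0,0,0,4]]'
```

```text
clock: 10.9
tcp_pos: [0.5854, 0.0178, 0.0452]
orientation: [0.001, 0.072, 0.997, -0.0]
wrist_force: [0.4, 0.3, -0.1]
finger_gap: 0.0402
clock: 11.4
tcp_pos: [0.5963, 0.0163, 0.0453]
orientation: [-0.0, 0.072, 0.997, -0.0]
wrist_force: [-6.5, 0.4, 5.8]
finger_gap: 0.0402
clock: 11.6
tcp_pos: [0.5963, 0.0163, 0.0451]
orientation: [-0.002, 0.072, 0.997, 0.0]
wrist_force: [-8.8, 1.5, 6.6]
finger_gap: 0.0401
```

```bash
python3 -m inch '[[-0.1,0,0,0,0,0,4],[-0.1,0,0,0,0,0,4]]';python3 -m inch '[[-0.1,0,0,0,0,0,4],[0,0,0,0,0,0,4]]'
```

```text
clock: 11.8
tcp_pos: [0.5962, 0.0164, 0.0451]
orientation: [-0.004, 0.072, 0.997, 0.0]
wrist_force: [-13.2, 1.5, 11.8]
finger_gap: 0.0403
clock: 12.0
tcp_pos: [0.5962, 0.0164, 0.045]
orientation: [-0.005, 0.072, 0.997, 0.0]
wrist_force: [-14.6, 1.8, 12.0]
finger_gap: 0.0401
```

```bash
python3 -m inch '[[0.5,0,0,0,0,0,4],[1,0,0,0,0,0,4],[2,0,0,0,0,0,2],[3,0,0,0,0,0,0],[3,0,0,0,0,0,0]]';python3 -m inch '[[0,0,-4,0,0,0,0],[0,0,-4,0,0,0,0],[0,0,-4,0,0,8,0],[0,0,0,0,0,8,0],[0,0,0,0,0,8,0]]';python3 -m inch '[[0,0,0,0,0,8,0],[0,0,0,0,0,8,0],[0,0,0,0,0,8,0],[0,0,0,0,0,8,0],[0,0,0,0,0,8,0]]';python3 -m inch '[[0,0,0,0,0,8,0],[0,0,0,0,0,8,0],[0,0,0,0,0,6,0],[0,0,0,0,0,0,0]]'
python3 - <<'E'
from h import *
s=get_state();print(s['joint_pos'],s['tcp_pos'],s['orientation'])
q=s['orientation'];yaw=2*np.arctan2(q[2],q[1]);print(np.rad2deg(yaw))
d=np.array([.4878,.161])-s['tcp_pos'][:2]
x=np.array([np.cos(yaw),np.sin(yaw)]);y=np.array([x[1],-x[0]]);print(d@x,d@y)
p=vision.read_camera("side");a=cv2.convertScaleAbs(cv2.resize(p["pixels"][150:390,130:400,::-1],None,fx=2.5,fy=2.5,interpolation=cv2.INTER_CUBIC),alpha=1.6)
cv2.imwrite("pics/s8.png",a)
E
```

```text
clock: 12.5
tcp_pos: [0.5069, 0.0293, 0.0452]
orientation: [0.001, 0.072, 0.997, -0.0]
wrist_force: [0.2, 0.7, 0.8]
finger_gap: 0.0
clock: 13.0
tcp_pos: [0.5089, 0.0291, 0.1673]
orientation: [0.003, 0.281, 0.96, 0.0]
wrist_force: [-0.3, -0.2, 0.5]
finger_gap: -0.0001
clock: 13.5
tcp_pos: [0.5076, 0.0292, 0.1653]
orientation: [0.0, 0.592, 0.806, 0.0]
wrist_force: [-0.3, -0.0, 0.3]
finger_gap: 0.0001
clock: 13.9
tcp_pos: [0.5076, 0.0292, 0.1653]
orientation: [0.0, 0.733, 0.68, 0.0]
wrist_force: [0.4, 0.1, 0.0]
finger_gap: -0.0004
[-1.00398319e-01  2.15159170e-01 -2.49387875e-01  1.10542026e+00
 -1.12406877e-04  1.54551932e+00] [0.50756609 0.02924028 0.16528924] [3.48098523e-04 7.33161148e-01 6.80054818e-01 2.31960105e-04]
85.69586303622884
0.12990465656593328 -0.029599003461437304
```

View pics/s8.png

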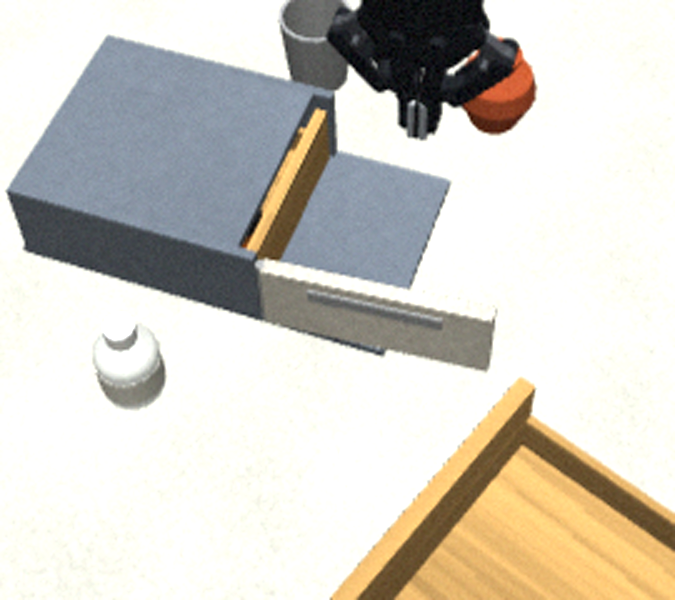

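```bash
python3 -m inch '[[3.5,-0.8,0,0,0,0,0],[3.5,-0.8,0,0,0,0,0],[3.5,-0.8,0,0,0,0,0],[2.5,-0.6,0,0,0,0,0],[0,0,0,0,0,0,0]]'; python3 -m inch '[[0,0,4,0,0,0,0],[0,0,4,0,0,0,0],[0,0,2.5,0,0,0,0],[0,0,1.5,0,0,0,0],[0,0,0,0,0,0,0]]'
python3 - <<'E'
from h import *
s=get_state()
yaw=np.deg2rad(-7.8);R=np.array([[np.cos(yaw),-np.sin(yaw)],[np.sin(yaw),np.cos(yaw)]])
c=(s['tcp_pos'][:2]-[.6035,.018])@R; th=1.50
xd=np.array([np.cos(th),-np.sin(th)]);yd=np.array([np.sin(th),np.cos(th)])
print(s['tcp_pos'],c,"door frame",(c-[-.006,.087])@xd,(c-[-.006,.087])@yd)
p=vision.read_camera("side");a=cv2.convertScaleAbs(cv2.resize(p["pixels"][150:390,130:400,::-1],None,fx=2.5,fy=2.5,interpolation=cv2.INTER_CUBIC),alpha=1.6)
cv2.imwrite("pics/s9.png",a)
E
```

```text
clock: 14.45
tcp_pos: [0.4867, 0.1637, 0.1653]
orientation: [-0.0, 0.731, 0.683, 0.0]
wrist_force: [0.3, -0.3, 1.0]
finger_gap: -0.0001
clock: 14.95
tcp_pos: [0.4855, 0.16, 0.043]
orientation: [-0.001, 0.733, 0.68, -0.002]
wrist_force: [-0.1, -0.5, -0.5]
finger_gap: -0.0005
[0.48547178 0.15996504 0.04298269] [-0.13620307  0.12463329] door frame -0.046749219891417865 -0.12721483215951138
```

View pics/s9.png

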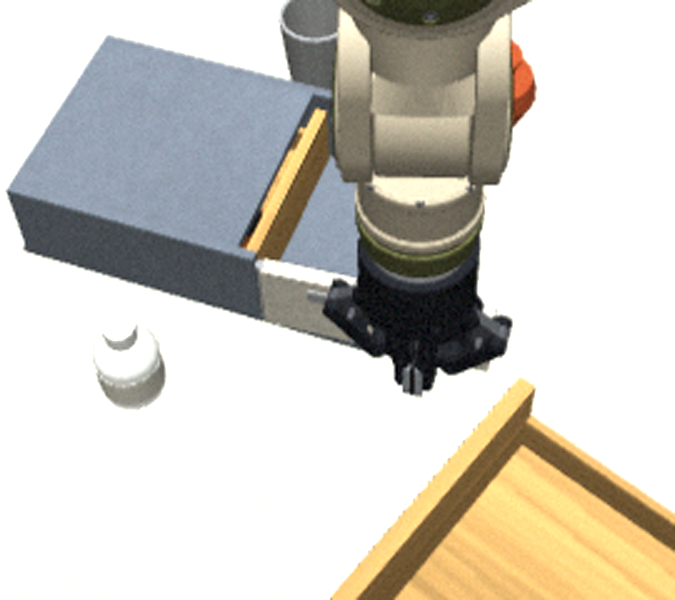

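```bash
python3 -m inch '[[-0.5,0,0,0,0,0,0],[-0.5,0,0,0,0,0,0],[-0.5,0,0,0,0,0,0],[-0.4,0,0,0,0,0,0],[-0.3,0,0,0,0,0,0]]'; python3 -m inch '[[-0.3,0,0,0,0,0,0],[-0.3,0,0,0,0,0,0],[0,0,0,0,0,0,0]]'
```

```text
clock: 15.5
tcp_pos: [0.486, 0.1387, 0.0457]
orientation: [0.0, 0.733, 0.68, 0.0]
wrist_force: [-0.3, -0.7, 0.0]
finger_gap: -0.0
clock: 15.8
tcp_pos: [0.4853, 0.1329, 0.0452]
orientation: [0.0, 0.733, 0.68, -0.0]
wrist_force: [-0.3, -0.1, -0.5]
finger_gap: 0.0003
```

```bash
python3 -m inch '[[-0.4,-0.05,0,0,0,-1.5,0],[-0.56,-0.07,0,0,0,-2.5,0],[-0.56,-0.07,0,0,0,-2.5,0],[-0.56,-0.07,0,0,0,-2.5,0],[-0.56,-0.07,0,0,0,-2.5,0]]'; python3 -m inch '[[-0.56,-0.07,0,0,0,-2.5,0],[-0.56,-0.07,0,0,0,-2.5,0],[-0.56,-0.07,0,0,0,-2.5,0],[-0.56,-0.07,0,0,0,-2.5,0],[-0.56,-0.07,0,0,0,-2.5,0]]'
python3 - <<'E'
from h import *
s=get_state();print(s['wrist_force'],s['tcp_pos'])
p=vision.read_camera("side");a=cv2.convertScaleAbs(cv2.resize(p["pixels"][150:390,130:400,::-1],None,fx=2.5,fy=2.5,interpolation=cv2.INTER_CUBIC),alpha=1.6)
cv2.imwrite("pics/s10.png",a)
E
```

```text
clock: 16.3
tcp_pos: [0.4822, 0.107, 0.0453]
orientation: [-0.0, 0.66, 0.751, 0.0]
wrist_force: [-0.2, 0.7, 0.3]
finger_gap: -0.0001
clock: 16.8
tcp_pos: [0.4847, 0.0789, 0.0453]
orientation: [-0.0, 0.575, 0.818, 0.0]
wrist_force: [-0.1, 0.4, -0.9]
finger_gap: -0.0001
[-0.12666098  0.37740749 -0.89558726] [0.48474097 0.07892826 0.04529417]
```

View pics/s10.png

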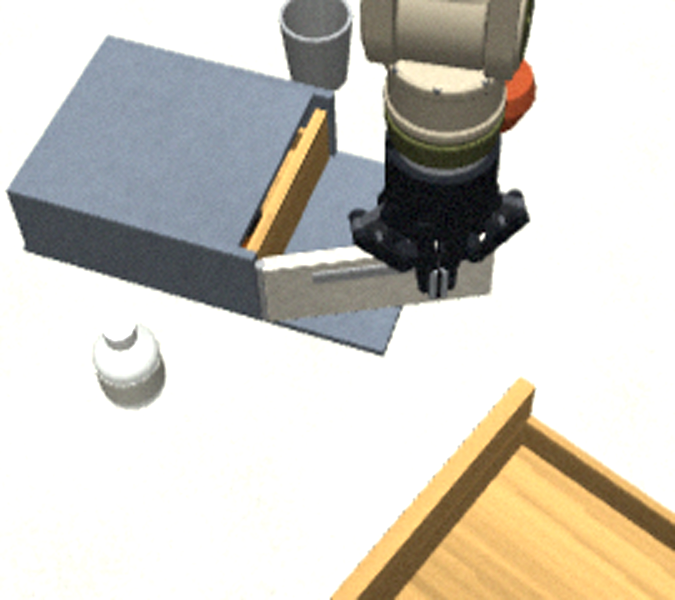

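```bash
python3 -m inch '[[-0.56,-0.07,0,0,0,-2.5,0],[-0.56,-0.07,0,0,0,-2.5,0],[-0.56,-0.07,0,0,0,-2.5,0],[-0.56,-0.07,0,0,0,-2.5,0],[-0.56,-0.07,0,0,0,-2.5,0]]'; python3 -m inch '[[-0.56,-0.07,0,0,0,-2.5,0],[-0.56,-0.07,0,0,0,-2.5,0],[-0.56,-0.07,0,0,0,-2.5,0],[-0.56,-0.07,0,0,0,-2.5,0],[-0.56,-0.07,0,0,0,-2.5,0]]'
python3 - <<'E'
from h import *
s=get_state();q=s['orientation'];t=2*np.arctan2(q[2],q[1])-np.pi # push dir yaw
yaw=np.deg2rad(-7.8);h=np.array([.6035,.018])+[-.006*np.cos(yaw)-.087*np.sin(yaw),-.006*np.sin(yaw)+.087*np.cos(yaw)]
d=s['tcp_pos'][:2]-h;x=np.array([np.cos(t),np.sin(t)]);y=np.array([-x[1],x[0]])
print("tool angle left",np.rad2deg(yaw-t),"TCP in door frame by tool yaw",d@x,d@y,s['wrist_force'])
p=vision.read_camera("side");a=cv2.convertScaleAbs(cv2.resize(p["pixels"][100:340,130:400,::-1],None,fx=2.5,fy=2.5,interpolation=cv2.INTER_CUBIC),alpha=1.6)
cv2.imwrite("pics/s11.png",a)
E
```

```text
clock: 17.35
tcp_pos: [0.4931, 0.0522, 0.0452]
orientation: [-0.0, 0.483, 0.876, 0.0]
wrist_force: [0.4, 0.4, 0.4]
finger_gap: 0.0001
clock: 17.85
tcp_pos: [0.5072, 0.0278, 0.0452]
orientation: [-0.0, 0.384, 0.923, 0.0]
wrist_force: [-0.6, 1.3, -0.3]
finger_gap: -0.0
tool angle left 37.41689089318935 TCP in door frame by tool yaw -0.017189759551534487 -0.12686430507918892 [-0.58660491  1.25091917 -0.32542255]
```

View pics/s11.png

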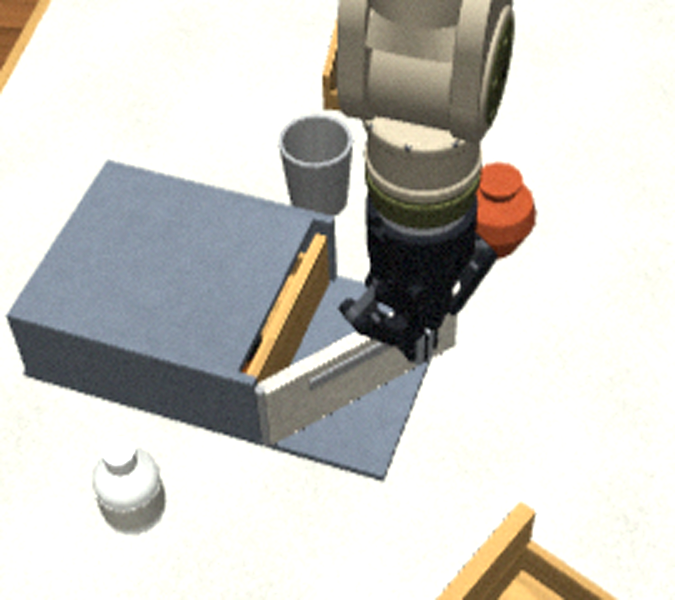

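```bash
python3 -m inch '[[-0.56,-0.07,0,0,0,-2.5,0],[-0.56,-0.07,0,0,0,-2.5,0],[-0.56,-0.07,0,0,0,-2.5,0],[-0.56,-0.07,0,0,0,-2.5,0],[-0.56,-0.07,0,0,0,-2.5,0]]'; python3 -m inch '[[-0.56,-0.07,0,0,0,-2.5,0],[-0.56,-0.07,0,0,0,-2.5,0],[-0.56,-0.07,0,0,0,-2.5,0],[-0.45,-0.06,0,0,0,-2,0],[-0.34,-0.04,0,0,0,-1.5,0]]'
python3 -m inch '[[-0.27,-0.04,0,0,0,-1.2,0],[-0.27,-0.04,0,0,0,-1.2,0],[-0.27,-0.04,0,0,0,-1.2,0],[-0.27,-0.04,0,0,0,-1.2,0],[-0.22,-0.03,0,0,0,-1,0]]'
python3 - <<'E'
from h import *
s=get_state();q=s['orientation'];t=2*np.arctan2(q[2],q[1])-np.pi # push dir yaw
yaw=np.deg2rad(-7.8);h=np.array([.6035,.018])+[-.006*np.cos(yaw)-.087*np.sin(yaw),-.006*np.sin(yaw)+.087*np.cos(yaw)]
d=s['tcp_pos'][:2]-h;x=np.array([np.cos(t),np.sin(t)]);y=np.array([-x[1],x[0]])
print("tool angle left",np.rad2deg(yaw-t),"TCP in door frame by tool yaw",d@x,d@y,s['wrist_force'])
p=vision.read_camera("side");a=cv2.convertScaleAbs(cv2.resize(p["pixels"][100:340,130:400,::-1],None,fx=2.5,fy=2.5,interpolation=cv2.INTER_CUBIC),alpha=1.6)
cv2.imwrite("pics/s12.png",a)
E
```

```text
clock: 18.4
tcp_pos: [0.526, 0.0072, 0.0451]
orientation: [-0.0, 0.282, 0.959, 0.0]
wrist_force: [-0.7, 0.3, -0.8]
finger_gap: 0.0002
clock: 18.9
tcp_pos: [0.5463, -0.0074, 0.0451]
orientation: [-0.0, 0.189, 0.982, 0.0]
wrist_force: [-0.0, 0.5, 0.1]
finger_gap: 0.0001
clock: 19.4
tcp_pos: [0.5583, -0.0138, 0.0453]
orientation: [0.0, 0.138, 0.99, -0.0]
wrist_force: [-0.6, 0.4, -0.0]
finger_gap: 0.0001
tool angle left 8.113737995009709 TCP in door frame by tool yaw -0.016541237517576964 -0.12830807325358276 [-0.55882667  0.39383126 -0.01725899]
```

View pics/s12.png

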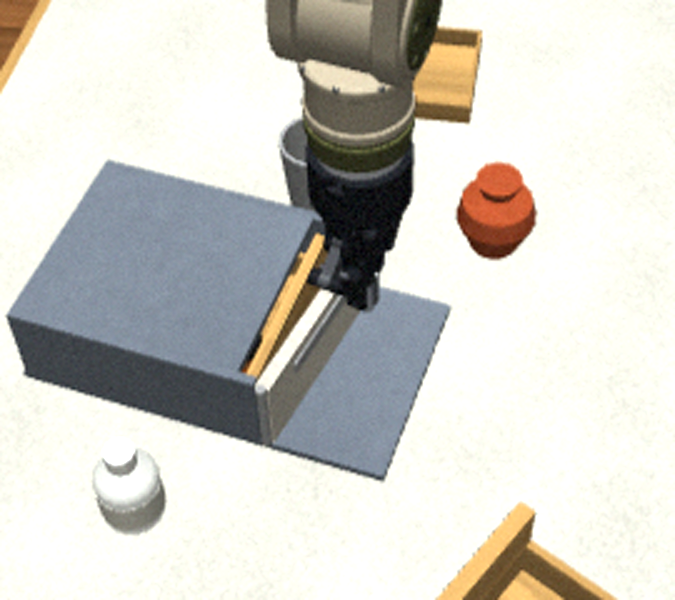

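```bash
python3 -m inch '[[-0.22,-0.03,0,0,0,-1,0],[-0.22,-0.03,0,0,0,-1,0],[-0.22,-0.03,0,0,0,-1,0],[-0.22,-0.03,0,0,0,-1,0],[-0.22,-0.03,0,0,0,-1,0]]'; python3 -m inch '[[-0.15,-0.02,0,0,0,-0.7,0],[-0.15,-0.02,0,0,0,-0.7,0],[-0.15,-0.02,0,0,0,-0.7,0]]';python3 -m inch '[[-0.15,0,0,0,0,-0.6,0],[-0.15,0,0,0,0,0,0]]'
```

```text
clock: 19.95
tcp_pos: [0.5686, -0.0179, 0.0453]
orientation: [0.0, 0.095, 0.995, -0.0]
wrist_force: [-1.2, -0.5, 0.0]
finger_gap: 0.0004
clock: 20.25
tcp_pos: [0.5728, -0.0193, 0.0453]
orientation: [0.0, 0.077, 0.997, -0.0]
wrist_force: [-1.2, 1.2, 0.1]
finger_gap: -0.0
clock: 20.45
tcp_pos: [0.5757, -0.0199, 0.0453]
orientation: [-0.0, 0.072, 0.997, -0.0]
wrist_force: [-2.0, -0.6, 0.9]
finger_gap: 0.0001
```

```bash
python3 -m inch '[[-0.1,0,0,0,0,0,0],[-0.1,0,0,0,0,0,0]]';python3 -m inch '[[-0.1,0,0,0,0,0,0],[-0.1,0,0,0,0,0,0]]'
```

```text
clock: 20.65
tcp_pos: [0.5757, -0.0199, 0.0452]
orientation: [-0.002, 0.072, 0.997, -0.0]
wrist_force: [-9.1, 0.1, 7.6]
finger_gap: -0.0
clock: 20.85
tcp_pos: [0.5757, -0.0199, 0.0451]
orientation: [-0.004, 0.072, 0.997, -0.0]
wrist_force: [-14.3, 0.3, 12.7]
finger_gap: -0.0001
```

Hard stop at 14 N, so the door is shut. I'll retreat straight back and check.

```bash
python3 -m inch '[[0.4,0,0,0,0,0,0],[0.6,0,0,0,0,0,0],[1.5,0,0,0,0,0,0],[3,0,0,0,0,0,0],[3,0,0,0,0,0,0]]';python3 -m inch '[[0,0,-4,0,0,0,0],[2,0,-4,0,0,0,0],[4,0,-4,0,0,0,0],[4,0,-2,0,0,0,0],[0,0,0,0,0,0,0]]'
python3 - <<'E'
from h import *
yaw=np.deg2rad(-7.8);R=np.array([[np.cos(yaw),-np.sin(yaw)],[np.sin(yaw),np.cos(yaw)]])
for n in ("side","top"):
    p=vision.read_camera(n);P=cloud(p);v=p["depth"]>0
    C=P.copy();C[...,:2]=(P[...,:2]-[.6035,.018])@R
    X,Y,Z=C[...,0],C[...,1],C[...,2]
    d=v&(abs(Z-.08)<.003)&(X<.012)&(X>-.05)&(abs(Y)<.1)
    for y in (-.07,-.035,0,.035,.07):
        k=d&(abs(Y-y)<.012)
        if k.sum()>4: print(n,"door",y,np.percentile(X[k],[3,50,97]).round(4),k.sum())
    a=P[...,0];b=P[...,1]
    for l,(u,w) in dict(vase=(.466,-.13),cup=(.627,-.157),bottle=(.69,.175)).items():
        k=v&(np.hypot(a-u,b-w)<.05)&(Z>.015); 
        if k.sum(): print(l,P[k].min(0).round(3),P[k].max(0).round(3))
    cv2.imwrite(f"pics/{n}13.png",cv2.convertScaleAbs(cv2.resize(p["pixels"][60:330,130:410,::-1],None,fx=2.1,fy=2.1,interpolation=cv2.INTER_CUBIC),alpha=1.6))
print(get_state()['wrist_force'],get_state()['tcp_pos'])
E
```

```text
clock: 21.35
tcp_pos: [0.4954, -0.008, 0.0452]
orientation: [0.001, 0.072, 0.997, -0.0]
wrist_force: [0.5, 0.7, 0.4]
finger_gap: 0.0002
clock: 21.85
tcp_pos: [0.3988, 0.0064, 0.1835]
orientation: [0.002, 0.072, 0.997, -0.0]
wrist_force: [2.5, -0.6, -0.3]
finger_gap: -0.0002
side door -0.07 [-0.0116 -0.005   0.0106] 65
side door -0.035 [-0.0121 -0.0064 -0.0007] 57
side door 0 [-0.0118 -0.0064 -0.0002] 64
side door 0.035 [-0.0115 -0.007   0.0002] 65
side door 0.07 [-0.0124 -0.0056  0.0091] 83
vase [ 0.435 -0.158  0.015] [ 0.5   -0.101  0.085]
cup [ 0.596 -0.19   0.015] [ 0.659 -0.124  0.079]
bottle [0.67  0.153 0.015] [0.717 0.201 0.084]
top door -0.07 [-0.0128 -0.0066  0.0082] 95
top door -0.035 [-0.0127 -0.0072 -0.0017] 84
top door 0 [-0.0128 -0.0068 -0.0014] 83
top door 0.035 [-0.0128 -0.0072 -0.0016] 85
top door 0.07 [-0.0126 -0.0062  0.0069] 96
vase [ 0.434 -0.167  0.034] [ 0.5   -0.103  0.084]
cup [ 0.595 -0.188  0.015] [ 0.658 -0.126  0.079]
bottle [0.669 0.15  0.016] [0.716 0.198 0.084]
[-0.09902991  0.42661447 -0.62796597] [0.40177174 0.00569302 0.18153532]
```

View pics/side13.png

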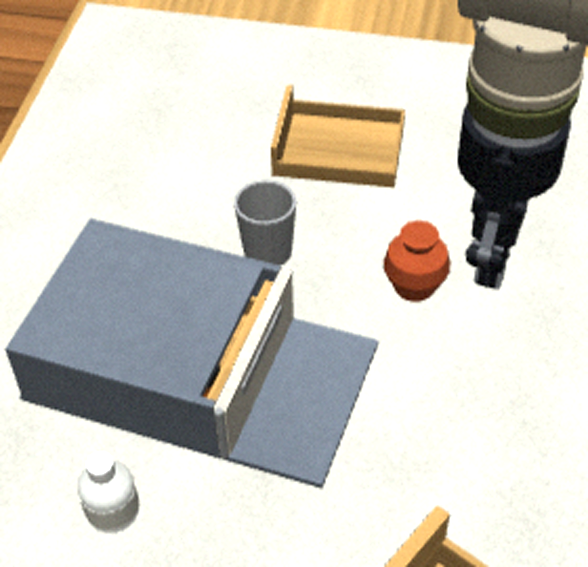

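View pics/top13.png

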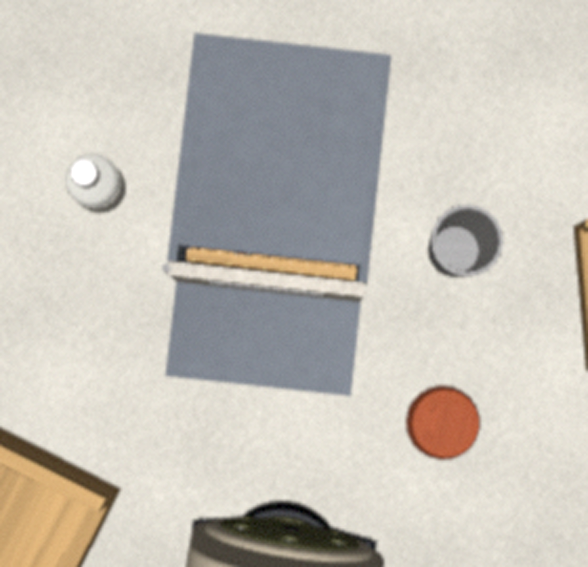

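```bash
python3 -m inch '[[0,0,0,0,0,0,0],[0,0,0,0,0,0,0],[0,0,0,0,0,0,0]]'; python3 -c "
from workcell import workorder
print(workorder.hand_in())"
```

```text
clock: 22.25
tcp_pos: [0.4015, 0.0056, 0.1797]
orientation: [-0.001, 0.072, 0.997, 0.0]
wrist_force: [0.2, -0.0, 0.2]
finger_gap: -0.0
the job is handed in; nothing more can be done
None
```

I pushed the tray home and then pushed the door shut. The job was handed in at 22.3 s with the gripper clear of everything.

- **Tray:** I pushed it in slowly until it stopped against the back wall. Force rose to about 15 N along the push with no more movement. A side picture taken just before that last press put its front face at about +3 to +3.7 mm; the target is +4 mm and calibration is good to about 2 mm.
- **Door:** I pushed it round an arc until it stopped at about 14 N along the push. Both cameras show it flush and parallel to the opening. Its faces lie at about -12.5 mm and -1 to 0 mm in the case's frame.
- **Surroundings:** The vase, cup and bottle measured the same as before, within 1–3 mm.
- **Unexplained force:** At each hard stop the wrist also read about 12 N upward. The TCP height barely changed. I put it down to give in the arm under load and did not track it further.
- **Jar:** It rode in standing in all the pictures during the push. After the door shut it was hidden under the roof, so I could not see it in the final check.

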